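Tip the two-lane trough to bring its contents to the pick-up end

TASK

Without touching the tin and the carton that lie in the hinged two-lane trough, make both slide right up to the end beside the empty tube rack: push that end's tab down until the pan meets its stop, and keep it pressed there with a steady 10 N or so (never more than 20 N) for a second or longer, until both have slid home. Then push the other end's tab down until the pan is level again, so that both stay at the rack end, and let go; leave the rack and the slide box beside the trough where they are.

Things in the scene. Friction and masses are not known exactly. Their poses are not given: they have to be found in the camera images.
- trough: Stand of a tipping trough, screwed down: grey plastic base plate 136 x 170 mm, two cheeks 126 mm high that carry a bare aluminium pan on a level axle 112 mm up. Origin: centre of the underside, on the counter; x along the axle, y along the pan, z up. Never press on stand or pan with more than 20 N. The pan is open on top and split by a divider along y into two smooth lanes.
- pan (a joint): Tilt of the pan, rad: 0 level (as it starts), positive with its +y end down, negative with its -y end down. The hinge is stiff: the pan stays where left; about 1 to 3 N on a tab moves it. Either way it meets a rubber stop, found by feel between 0.52 and 0.60; there the force climbs some 10 N per mm at the tab. The contents start to slide at 0.3 to 0.5.
- pan_mid (a point): Middle of the pan's floor (upper side), 6 mm below the axle; tilts with the pan, y along the lanes. Pan: 97 mm wide (x), 270 mm long (y), walls and divider 3 mm thick, lanes 44 mm wide and 264 mm long inside, rim 26 mm above the floor.
- tab_plus (a point): Centre of the upper side of the flat tab that stands out at the pan's +y end, level with the rim: 64 mm wide (x), 42 mm long (y, from 133 to 175 mm off the axle), 4 mm thick. When level this point is 156 mm from the axle along y and 20 mm above it; it moves with the pan.
- tab_minus (a point): The same for the tab at the -y end.
- tin_center (a point): Centre of a small round steel tin, 32 mm across and 33 mm high, standing in one lane of the pan (either one). Fully home against an end wall its centre lies 116 mm from pan_mid along y.
- carton_center (a point): Centre of a small oblong carton 34 x 55 x 20 mm, lying in the other lane with its long side along the lane. Fully home against an end wall its centre lies 104 mm from pan_mid along y.
- tube_rack: Empty two-tier tube rack with rows of holes, 80 x 124 x 40 mm, its long side across the trough's length, loose on the counter beyond one end of the trough (either end), about 245 mm from the trough's centre. Origin: centre of the underside. Its end of the trough is the pick-up end.
- slide_box: Open box of glass slides, 58 x 82 x 38 mm, loose on the counter beyond the other end of the trough, about 245 mm from its centre. Origin: centre of the underside.

How it is judged:
On the way:
1. the pan is tipped towards the rack and pressed on its stop with 5 to 20 N by the fingers, with tin and carton home at that end (contact force between the fingers and trough above 5 N and ((value of joint pan above 0.47 rad and y of tube_rack in the frame of trough above 0.1 m and y of tin_center in the frame of pan_mid above 0.106 m and y of carton_center in the frame of pan_mid above 0.095 m) or (value of joint pan below -0.47 rad and y of tube_rack in the frame of trough below -0.1 m and y of tin_center in the frame of pan_mid below -0.106 m and y of carton_center in the frame of pan_mid below -0.095 m))), for 0.5 s.
At the end, for the whole second after the job is handed in: The pan stands level within 0.07 rad, with the tin and the carton in it, each within about 10 mm of the end wall at the rack's end (((y of tube_rack in the frame of trough above 0.1 m and y of tin_center in the frame of pan_mid above 0.106 m and y of carton_center in the frame of pan_mid above 0.095 m) or (y of tube_rack in the frame of trough below -0.1 m and y of tin_center in the frame of pan_mid below -0.106 m and y of carton_center in the frame of pan_mid below -0.095 m)) and z of tin_center in the frame of pan_mid below 0.025 m and z of carton_center in the frame of pan_mid below 0.022 m and value of joint pan between -0.07 and 0.07 rad); the robot touches nothing.
It fails at once if the trough is pressed with more than 22 N (contact force between any of the fingers, the arm and trough above 22 N).
It fails at once if the robot touches the tin or the carton (contact force between any of the fingers, the arm and tin above 0.5 N or contact force between any of the fingers, the arm and carton above 0.5 N).
It fails at once if the rack or the slide box is shifted by more than 15 mm (distance of any of tube_rack, slide_box from where it was at the start of the episode above 0.015 m).
It also fails if it takes over 64 s, if anything falls off the work surface, if the arm or the gripper's body presses on something with over 40 N, if the wrist force passes 120 N, or if a joint passes its speed limit or range.

ROBOT

A 6-joint arm with a two-finger parallel gripper is mounted at the origin on a cart in front of the work surface, level with it; the furniture and walls round the work are solid. World frame = base frame: x ahead of the robot, y to its left, z up, the work surface at z = 0. Lengths are in m, angles in rad, forces in N, time in s.
With the tool pointing down it reaches from about 0.375 to 0.9 m from the base axis. Payload 3.1 kg.
Tool frame: the origin (TCP) lies midway between the tips of the shut fingers; the grasp point (between the pads) lies 19 mm behind it; z points along the fingers, y is the line along which they close (so a half turn about z gives the same grasp; the last joint's range is limited). The gripper opens to 85 mm and grips with 20 to 120 N. Pads are 22 mm wide; open, the fingers measure 114 mm over their backs; the gripper's body (76 mm by 85 mm) begins 54 mm behind the grasp point. The pads swing forward as they close: fully open they stand 13 mm farther back than shut.
Start: joints at [-1.431, 0.527, 1.433, -0, 1.181, -0.178], TCP at [0.196, -0.593, 0.199] pointing down, gripper open.
Joint ranges: [-3.08, 3.08], [-0.75, 2.2], [0.22, 2.44], [-1.43, 4.57], [0, 2.65], [-2.85, 2.85]. Speed limits (rad/s): [2.79, 2.79, 3.14, 3.14, 3.14, 3.14].

INTERFACE

Orientations are given as a rotation vector (axis times angle).
In Python, from cell import bot gives the robot as it stands. The module is installed in compiled form; this text tells all that it offers.
- The arm moves only by the tool servo_tool, never from a script. Its argument "plan" is a list of rows, each a list of 7 numbers: the closure, from -1 (fully open) to 1 (shut), so that 0 is half open, then the shift along the tool's x, y, z in m, then the turn, a rotation vector about the tool's x, y, z in degrees. In form: [[claw, dx, dy, dz, ax, ay, az], ...]. A call has exactly 5 rows; each row is the pose to reach, as a shift and turn from the pose commanded when the call began, along the tool's axes at that moment; what a row does not reach only later rows make up. A row lasts 1/8 s, in which the tool goes at most 62.5 mm and 10.7 degrees, less where a joint would pass 70% of its speed; a pose out of reach is approached as far as the arm can. A call with a gripper value outside its range is refused whole. The fingers move at their own pace and stop on an object; "newtons" is the grip in N (left out, the last holds). Time passes only in rows, so rows that repeat a pose let the fingers close, or fill a call up. It gives the time, the measured TCP pose, the force, the opening and the grip force at its end, in the units of the state.
- bot.read_state(): the state, without advancing time (a new reading comes with each control period).
- bot.read_camera(name): name is "scene" or "top" or "wrist"; returns a dict with "pixels" (384x512x3 uint8, red, green, blue), "fx", "fy", "cx", "cy" (pixels), "rvec" (rotation vector, rad) and "tvec" (3), from world to camera coordinates, as OpenCV has them; the wrist camera has in their place "mount" (4x4, takes a point from camera to tool coordinates, whose origin is the TCP and whose axes are the flange's). Camera axes: x right, y down, z forward; pixel columns grow to the right and rows downward; lengths in m; the calibration is good to about 2 mm. A picture is of the moment at which its call begins: read the wrist's pose just before it. There is no depth.
- bot.sign_off(): hands the job in; it is judged then, once.
The state is a dict: "time_s": time; "qpos": joint angles; "qd": joint speeds; "joint_efforts": joint torques, N m; "position": TCP position; "orientation": TCP orientation; "contact_force": force on the tool from outside, world axes, zero at the start; "wrist_torque": the same for the moment, N m; "width": finger opening in m; "gripper_force": force on a finger pad.
Only numpy, scipy, OpenCV 4.12 (cv2) and the standard library are available. Lean on these libraries where they do the work, as an engineer would, in place of code of your own. Each camera call takes 0.05 s, during which the arm holds its last target. There are 200 camera calls.

## Working session

There is one attempt and no reset: what is moved stays moved. The work goes in short steps, Python scripts to look and compute and a tool call to move; the robot and the scene stay as the last step left them, time stands still between calls to the robot, and variables do not carry over. Pictures are saved under pics/ and viewed, at most 14 in all, crops included, and the job is handed in when it is done.

Besides the shell and the picture viewer there is one more tool, called as name(argument=value, ...) on one line, values as JSON. servo_tool: Moves the arm, as the interface text tells. Its arguments: {"type":"object","properties":{"plan":{"type":"array"},"newtons":{"type":"number"}},"required":["plan"]}

```bash
mkdir -p pics; python3 - <<'E'
from cell import bot
import cv2,numpy as np,pickle
s=bot.read_state();print(s)
d={}
for n in("scene","top"):
    c=bot.read_camera(n);d[n]=c;cv2.imwrite(f"pics/{n}0.png",c["pixels"][:,:,::-1])
    print(n,{k:c[k] for k in c if k!="pixels"})
pickle.dump(d,open("c0.pkl","wb"))
E
```

```text
{'time_s': 0.0, 'qpos': array([-1.43048716e+00,  5.28488603e-01,  1.43391359e+00,  1.08794144e-05,
        1.18138792e+00, -1.78488754e-01]), 'qd': array([ 0.00022634, -0.00097383, -0.00142028, -0.00083339, -0.00057277,
       -0.00049831]), 'joint_efforts': array([ 1.51263492e-03, -4.42348945e+01, -1.78025633e+01, -1.82217391e-04,
        8.50154349e-03, -2.71580582e-06]), 'position': array([ 0.19581638, -0.59270059,  0.19751632]), 'orientation': array([-3.09959827e+00, -4.98293604e-01, -8.16319859e-05]), 'contact_force': array([ 0.40519839,  0.10512035, -0.24690172]), 'wrist_torque': array([0.02008443, 0.04022089, 0.01877061]), 'gripper_force': 0.0, 'width': 0.0856037364178546}
scene {'fx': 464.0812093684586, 'fy': 464.0812093684586, 'cx': 250.7709471025855, 'cy': 192.9570232749773, 'rvec': array([ 1.08524349, -2.46807787,  0.97637218]), 'tvec': array([0.46073054, 0.24655167, 0.9601895 ])}
top {'fx': 489.2628268467475, 'fy': 489.2628268467475, 'cx': 249.70852788024223, 'cy': 185.35951901765782, 'rvec': array([ 2.09816637, -2.14645389,  0.16482471]), 'tvec': array([0.21368775, 0.49847801, 1.2838564 ])}
```

View pics/top0.png

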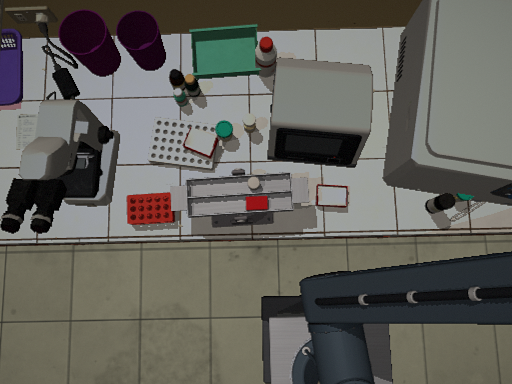

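View pics/scene0.png

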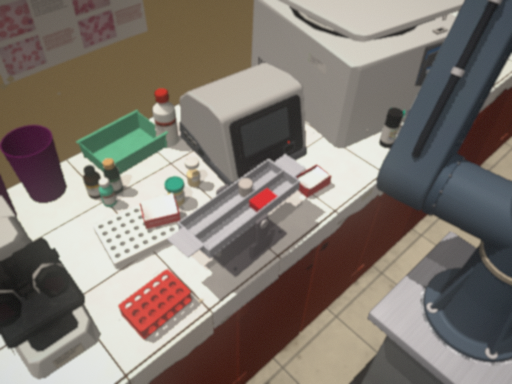

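The red rack is at the left, at (150,208), and the slide box is at the right, at (332,196). The tabs are near (179,199) and (302,190), the tin is at (253,183) and the carton at (257,203).

```bash
cat >h.py <<'E'
import cv2,numpy as np
def ray(c,px,z):
    R=cv2.Rodrigues(c["rvec"])[0];o=-R.T@c["tvec"]
    d=R.T@np.array([(px[0]-c["cx"])/c["fx"],(px[1]-c["cy"])/c["fy"],1]);return o+d*(z-o[2])/d[2]
E
python3 - <<'E'
import pickle,cv2,numpy as np
from h import ray
d=pickle.load(open("c0.pkl","rb"));c=d["top"];im=c["pixels"]
h=cv2.cvtColor(im,cv2.COLOR_RGB2HSV)
m=(((h[...,0]<8)|(h[...,0]>172))&(h[...,1]>130)&(h[...,2]>90)).astype(np.uint8)
m[:170]=0;m[235:]=0
cs,_=cv2.findContours(m,cv2.RETR_EXTERNAL,cv2.CHAIN_APPROX_SIMPLE)
for k in cs:
    if cv2.contourArea(k)>30:
        r=cv2.minAreaRect(k);z=.126 if 240<r[0][0]<275 else .04
        b=np.array([ray(c,p,z)[:2] for p in cv2.boxPoints(r)])
        print(np.round(r[0],1),np.round(r[1],1),b.mean(0).round(4),np.linalg.norm(np.diff(b,axis=0),axis=1).round(3)[:2])
cv2.imwrite("pics/cr.png",cv2.resize(im[165:240,115:355,::-1],None,fx=3.3,fy=3.3,interpolation=cv2.INTER_CUBIC))
E
```

```text
[256.5 202.5] [13. 21.] [0.4446 0.1847] [0.053 0.033]
[149.2 208.4] [29.9 45. ] [0.4476 0.4769] [0.123 0.082]
```

View pics/cr.png

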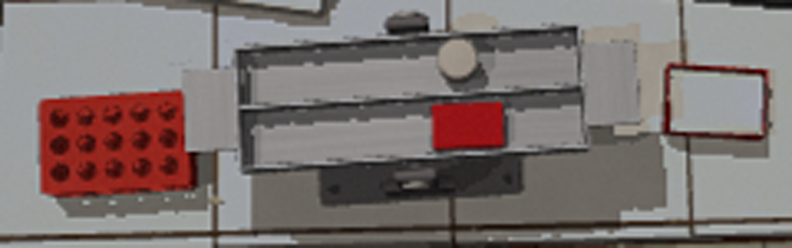

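Crop: the pan rim corners are at (237,48), (245,172), (578,28) and (588,150). The outer tab edges are at x≈184 and x≈637.

```bash
python3 - <<'E'
import pickle,numpy as np
from h import ray
from cell import bot
from scipy.spatial.transform import Rotation as R
c=pickle.load(open("c0.pkl","rb"))["top"]
f=lambda u,v,z=.132:ray(c,((u+.5)/3.3-.5+115,(v+.5)/3.3-.5+165),z)[:2]
A,B,C,D=[f(*p) for p in((237,48),(245,172),(578,28),(588,150))]
l=(A+B)/2;r=(C+D)/2;m=(l+r)/2
u=(l-r)/np.linalg.norm(l-r);print("centre",m,"len",np.linalg.norm(l-r),"w",np.linalg.norm(A-B),np.linalg.norm(C-D),"dir",u,"yaw",np.degrees(np.arctan2(-u[0],u[1])))
for p in((184,110),(637,81)):print("tab outer",(f(*p)-m)@u, (f(*p)-m)@[u[1],-u[0]])
print("rack",((np.array([.4476,.4769])-m)@u),"tin z.14",(f(458,55,.139)-m)@u)
for a in(.152,-.130,-.125):print(a,m+a*u)
s=bot.read_state();T=R.from_rotvec(s["orientation"]);print(T.as_matrix().round(3))
for a in(.152,):
  print("tool shift to 0.20 above",T.inv().apply(np.r_[m+a*u,.20]-s["position"]))
E
```

```text
centre [0.46473727 0.22734332] len 0.2627488997428362 w 0.09655117542659841 0.09486640901726635 dir [-0.03784834  0.99928349] yaw 2.169068322053572
tab outer 0.17517848587849902 0.002387681984474509
tab outer -0.17305054647250934 0.0033111526844980697
rack 0.2500264921257519 tin z.14 -0.037435824237267476
0.152 [0.45898432 0.37923441]
-0.13 [0.46965756 0.09743646]
-0.125 [0.46946832 0.10243288]
[[ 0.95   0.313 -0.   ]
 [ 0.313 -0.95   0.002]
 [ 0.    -0.002 -1.   ]]
tool shift to 0.20 above [ 5.54573882e-01 -8.40524276e-01 -5.35302347e-04]
```

servo_tool(plan=[[1,0.06,-0.063,-0.03,0,0,3],[1,0.12,-0.126,-0.06,0,0,6],[1,0.16,-0.17,-0.06,0,0,9],[1,0.2,-0.212,-0.06,0,0,12],[1,0.22,-0.233,-0.06,0,0,16]], newtons=40)

```text
time_s: 0.72
position: [0.3256, -0.3158, 0.2578]
orientation: [3.141, 0.057, 0.001]
contact_force: [1.8, -0.3, 0.4]
width: 0.0001
gripper_force: 0.0
```

servo_tool(plan=[[1,0.03,-0.055,0,0,0,0],[1,0.06,-0.11,0,0,0,0],[1,0.08,-0.17,0,0,0,0],[1,0.1,-0.23,0,0,0,0],[1,0.12,-0.29,0,0,0,0]])

```text
time_s: 1.35
position: [0.4329, -0.0236, 0.2577]
orientation: [3.141, 0.062, 0.0]
contact_force: [1.3, -1.0, 0.3]
width: 0.0001
gripper_force: 0.0
```

servo_tool(plan=[[1,0.01,-0.06,0,0,0,0],[1,0.02,-0.12,0,0,0,0],[1,0.025,-0.18,0,0,0,0],[1,0.03,-0.24,0,0,0,0],[1,0.035,-0.3,0,0,0,0]])

```text
time_s: 1.98
position: [0.4555, 0.2775, 0.2574]
orientation: [3.141, 0.063, -0.0]
contact_force: [1.2, 0.2, -0.8]
width: -0.0
gripper_force: 0.0
```

```bash
cat >p.py <<'E'
from cell import bot
import numpy as np,sys
from scipy.spatial.transform import Rotation as R
s=bot.read_state();t=np.array([float(a) for a in sys.argv[1:4]])
T=R.from_rotvec(s["orientation"]);print(s["position"].round(4),T.as_matrix().round(3).tolist(),s["contact_force"].round(1),s["qpos"].round(2),"shift",T.inv().apply(t-s["position"]).round(4))
E
python3 p.py .459 .379 .20
```

```text
[0.4555 0.2775 0.2574] [[0.999, 0.04, -0.0], [0.04, -0.999, -0.0], [-0.0, 0.0, -1.0]] [ 1.2  0.2 -0.8] [ 0.34  0.34  1.59 -0.    1.22  1.87] shift [ 0.0076 -0.1013  0.0574]
```

servo_tool(plan=[[1,0.004,-0.05,0,0,0,0],[1,0.008,-0.097,0,0,0,0],[1,0.008,-0.097,0.04,0,0,0],[1,0.008,-0.097,0.08,0,0,0],[1,0.008,-0.097,0.1,0,0,0]])

```text
time_s: 2.6
position: [0.4581, 0.3721, 0.1548]
orientation: [3.139, 0.063, -0.007]
contact_force: [-0.0, 0.7, 0.3]
width: -0.0003
gripper_force: 0.0
```

servo_tool(plan=[[1,0,0,0,0,0,0],[1,0,0,0,0,0,0],[1,0,0,0,0,0,0],[1,0,0,0,0,0,0],[1,0,0,0,0,0,0]])

```text
time_s: 3.22
position: [0.4603, 0.3729, 0.1583]
orientation: [-3.14, -0.062, -0.001]
contact_force: [0.0, 0.1, 0.3]
width: 0.0001
gripper_force: 0.0
```

```bash
python3 p.py .459 .379 .132
python3 - <<'E'
from cell import bot
import cv2
im=bot.read_camera("scene")["pixels"][150:350,100:350,::-1]
cv2.imwrite("pics/s1.png",cv2.resize(im,None,fx=3,fy=3))
E
```

```text
[0.4603 0.3729 0.1583] [[0.999, 0.04, 0.001], [0.04, -0.999, 0.001], [0.001, -0.0, -1.0]] [0.  0.1 0.3] [0.49 0.53 1.56 0.   1.05 2.02] shift [-0.0011 -0.0061  0.0263]
```

View pics/s1.png

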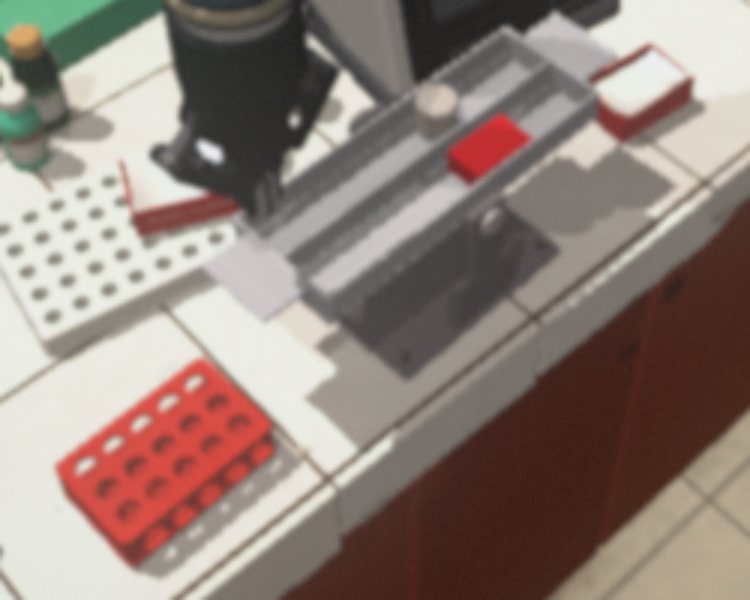

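Crop: the finger tips show near (265,215) and the rack-end tab spans about (210,260) to (300,290). I'll check that against the projection.

```bash
python3 - <<'E'
import pickle,cv2,numpy as np
d=pickle.load(open("c0.pkl","rb"))
m=np.array([.4647,.2273]);u=np.array([-.0378,.9993]);v=np.array([.9993,.0378])
P=[[.4603,.3729,.1583],[.4603,.3729,.132]]+[list(m+a*u+b*v)+[.132] for a,b in((.175,-.032),(.175,.032),(.133,.032),(.133,-.032),(.135,.0485),(.135,-.0485),(-.135,-.0485),(-.135,.0485))]
for n in("scene","top"):
    c=d[n];K=np.array([[c["fx"],0,c["cx"]],[0,c["fy"],c["cy"]],[0,0,1]])
    p=cv2.projectPoints(np.array(P),c["rvec"],c["tvec"],K,None)[0][:,0]
    print(n,((p-[100,150])*3 if n=="scene" else (p-[115,165])*3.3).round(0).tolist())
E
```

```text
scene [[261.0, 239.0], [264.0, 264.0], [262.0, 320.0], [199.0, 262.0], [249.0, 227.0], [312.0, 283.0], [231.0, 215.0], [327.0, 299.0], [602.0, 90.0], [506.0, 25.0]]
top [[216.0, 103.0], [221.0, 108.0], [185.0, 153.0], [182.0, 71.0], [236.0, 68.0], [239.0, 150.0], [233.0, 47.0], [237.0, 172.0], [591.0, 150.0], [582.0, 25.0]]
```

servo_tool(plan=[[1,0,0,0.008,0,0,0],[1,0,0,0.016,0,0,0],[1,0,0,0.022,0,0,0],[1,0,0,0.027,0,0,0],[1,0,0,0.032,0,0,0]])

```text
time_s: 3.9
position: [0.4601, 0.3728, 0.1253]
orientation: [3.141, 0.062, -0.0]
contact_force: [-0.2, 0.4, 0.2]
width: -0.0
gripper_force: 0.0
```

servo_tool(plan=[[1,0,0,0.006,0,0,0],[1,0,0,0.012,0,0,0],[1,0,0,0.018,0,0,0],[1,0,0,0.024,0,0,0],[1,0,0,0.03,0,0,0]])

```text
time_s: 4.53
position: [0.4601, 0.3732, 0.0956]
orientation: [-3.14, -0.062, -0.0]
contact_force: [-1.1, 1.7, 3.9]
width: -0.0002
gripper_force: 1.6
```

servo_tool(plan=[[1,0,0,0.005,0,0,0],[1,0,0,0.01,0,0,0],[1,0,0,0.015,0,0,0],[1,0,0,0.02,0,0,0],[1,0,0,0.025,0,0,0]])

```text
time_s: 5.15
position: [0.4605, 0.373, 0.0705]
orientation: [-3.141, -0.062, -0.001]
contact_force: [-0.1, 2.0, 1.8]
width: -0.0002
gripper_force: 1.6
```

servo_tool(plan=[[1,0,0,0.002,0,0,0],[1,0,0,0.004,0,0,0],[1,0,0,0.006,0,0,0],[1,0,0,0.008,0,0,0],[1,0,0,0.008,0,0,0]])

```text
time_s: 5.78
position: [0.4599, 0.3724, 0.0624]
orientation: [3.14, 0.062, -0.001]
contact_force: [0.1, 0.3, 1.7]
width: -0.0005
gripper_force: 0.7
```

servo_tool(plan=[[1,0,0,0.0005,0,0,0],[1,0,0,0.001,0,0,0],[1,0,0,0.0015,0,0,0],[1,0,0,0.0015,0,0,0],[1,0,0,0.0015,0,0,0]])

```text
time_s: 6.4
position: [0.4598, 0.3727, 0.0611]
orientation: [3.141, 0.062, -0.001]
contact_force: [-0.1, -0.5, 2.0]
width: 0.0001
gripper_force: 1.1
```

servo_tool(plan=[[1,0,0,0.0005,0,0,0],[1,0,0,0.001,0,0,0],[1,0,0,0.0015,0,0,0],[1,0,0,0.0015,0,0,0],[1,0,0,0.0015,0,0,0]])

```text
time_s: 7.02
position: [0.4599, 0.3728, 0.0596]
orientation: [3.141, 0.062, -0.001]
contact_force: [-0.5, -0.5, 1.9]
width: 0.0001
gripper_force: 1.0
```

servo_tool(plan=[[1,0,0,0.0005,0,0,0],[1,0,0,0.001,0,0,0],[1,0,0,0.0015,0,0,0],[1,0,0,0.0015,0,0,0],[1,0,0,0.0015,0,0,0]])

```text
time_s: 7.65
position: [0.46, 0.3728, 0.0582]
orientation: [3.141, 0.062, -0.0]
contact_force: [-0.8, -1.2, 2.6]
width: 0.0002
gripper_force: 1.0
```

servo_tool(plan=[[1,0,0,0.0005,0,0,0],[1,0,0,0.001,0,0,0],[1,0,0,0.0015,0,0,0],[1,0,0,0.0015,0,0,0],[1,0,0,0.0015,0,0,0]])

```text
time_s: 8.28
position: [0.4601, 0.3728, 0.0567]
orientation: [-3.141, -0.062, -0.0]
contact_force: [-1.4, -0.6, 1.7]
width: -0.0002
gripper_force: 1.0
```

servo_tool(plan=[[1,0,0,0.0005,0,0,0],[1,0,0,0.001,0,0,0],[1,0,0,0.0015,0,0,0],[1,0,0,0.0015,0,0,0],[1,0,0,0.0015,0,0,0]])

```text
time_s: 8.9
position: [0.4602, 0.3728, 0.0552]
orientation: [-3.141, -0.062, -0.0]
contact_force: [0.7, -1.2, 1.4]
width: -0.0002
gripper_force: 1.0
```

servo_tool(plan=[[1,0,0,0.0005,0,0,0],[1,0,0,0.001,0,0,0],[1,0,0,0.0015,0,0,0],[1,0,0,0.0015,0,0,0],[1,0,0,0.0015,0,0,0]])

```text
time_s: 9.52
position: [0.4602, 0.3728, 0.0537]
orientation: [-3.141, -0.062, -0.0]
contact_force: [0.5, -0.5, 2.7]
width: -0.0
gripper_force: 1.0
```

servo_tool(plan=[[1,0,0,0.0005,0,0,0],[1,0,0,0.001,0,0,0],[1,0,0,0.0015,0,0,0],[1,0,0,0.0015,0,0,0],[1,0,0,0.0015,0,0,0]])

```text
time_s: 10.15
position: [0.4601, 0.3728, 0.0522]
orientation: [-3.141, -0.062, -0.0]
contact_force: [-0.9, -0.1, 2.2]
width: -0.0001
gripper_force: 1.0
```

servo_tool(plan=[[1,0,0,0.0005,0,0,0],[1,0,0,0.001,0,0,0],[1,0,0,0.0015,0,0,0],[1,0,0,0.0015,0,0,0],[1,0,0,0.0015,0,0,0]])

```text
time_s: 10.78
position: [0.46, 0.3728, 0.0507]
orientation: [3.141, 0.062, -0.0]
contact_force: [-0.3, -0.1, 3.4]
width: -0.0
gripper_force: 1.0
```

servo_tool(plan=[[1,0,0,0.0005,0,0,0],[1,0,0,0.001,0,0,0],[1,0,0,0.0015,0,0,0],[1,0,0,0.0015,0,0,0],[1,0,0,0.0015,0,0,0]])

```text
time_s: 11.4
position: [0.46, 0.3728, 0.0492]
orientation: [3.141, 0.062, -0.0]
contact_force: [0.4, -0.8, 2.0]
width: -0.0002
gripper_force: 1.0
```

servo_tool(plan=[[1,0,0,0.0005,0,0,0],[1,0,0,0.001,0,0,0],[1,0,0,0.0015,0,0,0],[1,0,0,0.0015,0,0,0],[1,0,0,0.0015,0,0,0]])

```text
time_s: 12.02
position: [0.46, 0.3728, 0.0476]
orientation: [3.141, 0.062, -0.0]
contact_force: [-0.6, -0.9, 2.2]
width: -0.0001
gripper_force: 1.0
```

servo_tool(plan=[[1,0,0,0.0005,0,0,0],[1,0,0,0.001,0,0,0],[1,0,0,0.0015,0,0,0],[1,0,0,0.0015,0,0,0],[1,0,0,0.0015,0,0,0]])

```text
time_s: 12.65
position: [0.46, 0.3728, 0.0461]
orientation: [3.141, 0.062, -0.0]
contact_force: [-0.3, 0.1, 2.8]
width: -0.0001
gripper_force: 1.0
```

```bash
python3 - <<'E'
from cell import bot
import cv2
im=bot.read_camera("scene")["pixels"][150:350,100:350,::-1]
cv2.imwrite("pics/s2.png",cv2.resize(im,None,fx=3,fy=3))
E
```

```text
(no output)
```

View pics/s2.png

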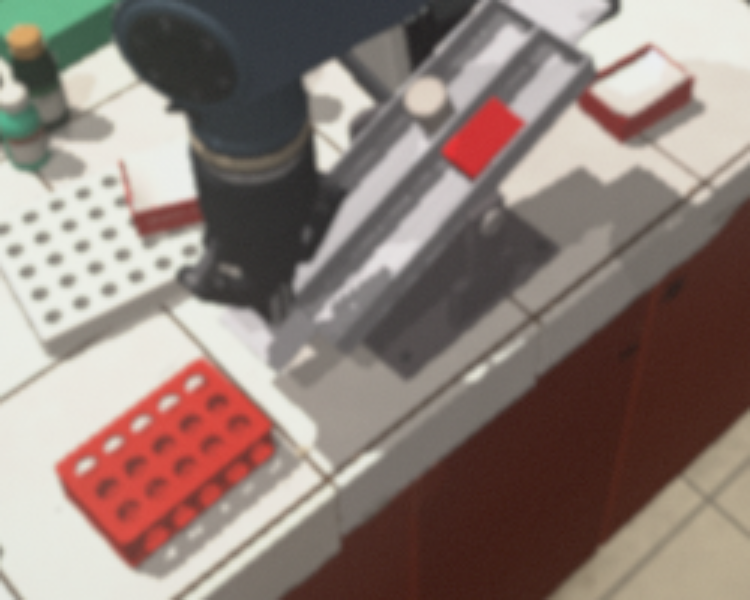

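The pan is well tipped, but the tin (427,100) and carton (483,138) have not slid yet, so the stop hasn't been reached. I'll continue.

servo_tool(plan=[[1,0,0,0.0005,0,0,0],[1,0,0,0.001,0,0,0],[1,0,0,0.0015,0,0,0],[1,0,0,0.0015,0,0,0],[1,0,0,0.0015,0,0,0]])

```text
time_s: 13.32
position: [0.46, 0.3728, 0.0447]
orientation: [3.141, 0.062, -0.0]
contact_force: [0.4, -0.0, 2.6]
width: 0.0001
gripper_force: 1.0
```

servo_tool(plan=[[1,0,0,0.0005,0,0,0],[1,0,0,0.001,0,0,0],[1,0,0,0.0015,0,0,0],[1,0,0,0.0015,0,0,0],[1,0,0,0.0015,0,0,0]])

```text
time_s: 13.95
position: [0.4601, 0.3728, 0.0432]
orientation: [-3.141, -0.062, -0.0]
contact_force: [0.2, -0.7, 2.1]
width: 0.0
gripper_force: 1.0
```

servo_tool(plan=[[1,0,0,0.0005,0,0,0],[1,0,0,0.001,0,0,0],[1,0,0,0.0015,0,0,0],[1,0,0,0.0015,0,0,0],[1,0,0,0.0015,0,0,0]])

```text
time_s: 14.58
position: [0.46, 0.3728, 0.0417]
orientation: [-3.141, -0.062, 0.0]
contact_force: [-0.1, 0.6, 1.3]
width: -0.0001
gripper_force: 1.0
```

servo_tool(plan=[[1,0,0,0.0005,0,0,0],[1,0,0,0.001,0,0,0],[1,0,0,0.0015,0,0,0],[1,0,0,0.0015,0,0,0],[1,0,0,0.0015,0,0,0]])

```text
time_s: 15.2
position: [0.4601, 0.3728, 0.0402]
orientation: [-3.141, -0.062, 0.0]
contact_force: [0.1, -0.2, 2.1]
width: 0.0001
gripper_force: 1.0
```

servo_tool(plan=[[1,0,0,0.0005,0,0,0],[1,0,0,0.001,0,0,0],[1,0,0,0.0015,0,0,0],[1,0,0,0.0015,0,0,0],[1,0,0,0.0015,0,0,0]])

```text
time_s: 15.82
position: [0.46, 0.3728, 0.0387]
orientation: [-3.141, -0.062, 0.0]
contact_force: [0.2, 0.1, 2.6]
width: 0.0002
gripper_force: 1.0
```

servo_tool(plan=[[1,0,0,0.0005,0,0,0],[1,0,0,0.001,0,0,0],[1,0,0,0.0015,0,0,0],[1,0,0,0.0015,0,0,0],[1,0,0,0.0015,0,0,0]])

```text
time_s: 16.45
position: [0.46, 0.3728, 0.0371]
orientation: [3.141, 0.062, -0.0]
contact_force: [-0.4, -0.1, 1.2]
width: -0.0002
gripper_force: 0.7
```

servo_tool(plan=[[1,0,0,0.0005,0,0,0],[1,0,0,0.001,0,0,0],[1,0,0,0.0015,0,0,0],[1,0,0,0.0015,0,0,0],[1,0,0,0.0015,0,0,0]])

```text
time_s: 17.08
position: [0.46, 0.3728, 0.0356]
orientation: [3.141, 0.062, -0.0]
contact_force: [0.8, -1.1, 1.1]
width: 0.0004
gripper_force: 0.5
```

```bash
python3 - <<'E'
from cell import bot
import cv2
im=bot.read_camera("scene")["pixels"][150:350,100:350,::-1]
cv2.imwrite("pics/s3.png",cv2.resize(im,None,fx=3,fy=3))
E
```

```text
(no output)
```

View pics/s3.png

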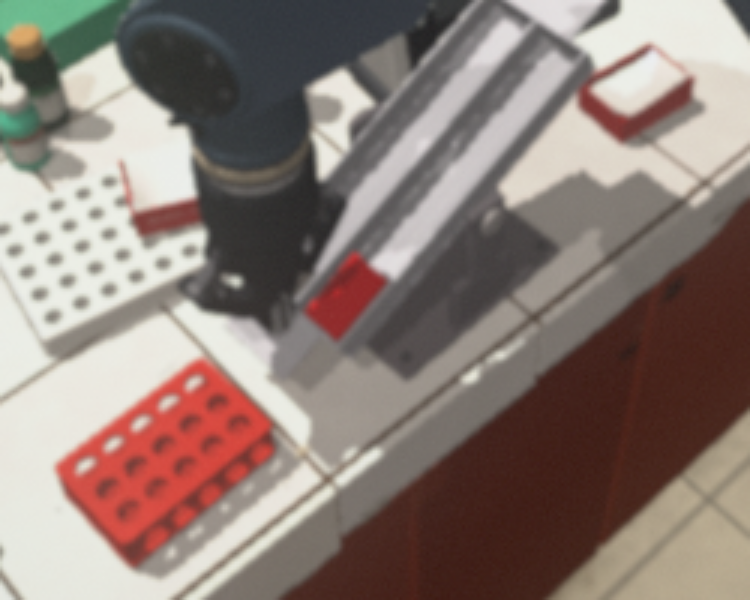

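Both contents have slid: the carton is at the rack end (345,297), and the tin is hidden behind the gripper. I'll continue to the stop.

servo_tool(plan=[[1,0,0,0.0005,0,0,0],[1,0,0,0.001,0,0,0],[1,0,0,0.0015,0,0,0],[1,0,0,0.0015,0,0,0],[1,0,0,0.0015,0,0,0]])

```text
time_s: 17.75
position: [0.4601, 0.3728, 0.0342]
orientation: [3.141, 0.062, -0.0]
contact_force: [-0.4, -0.5, 1.6]
width: 0.0001
gripper_force: 0.6
```

servo_tool(plan=[[1,0,0,0.0005,0,0,0],[1,0,0,0.001,0,0,0],[1,0,0,0.0015,0,0,0],[1,0,0,0.0015,0,0,0],[1,0,0,0.0015,0,0,0]])

```text
time_s: 18.38
position: [0.4601, 0.3728, 0.0327]
orientation: [-3.141, -0.062, -0.0]
contact_force: [0.1, -0.6, 0.9]
width: 0.0001
gripper_force: 0.6
```

servo_tool(plan=[[1,0,0,0.0005,0,0,0],[1,0,0,0.001,0,0,0],[1,0,0,0.0015,0,0,0],[1,0,0,0.0015,0,0,0],[1,0,0,0.0015,0,0,0]])

```text
time_s: 19.0
position: [0.4601, 0.3728, 0.0312]
orientation: [-3.141, -0.062, -0.0]
contact_force: [-0.3, 0.7, 1.3]
width: -0.0002
gripper_force: 0.6
```

servo_tool(plan=[[1,0,0,0.0005,0,0,0],[1,0,0,0.001,0,0,0],[1,0,0,0.0015,0,0,0],[1,0,0,0.0015,0,0,0],[1,0,0,0.0015,0,0,0]])

```text
time_s: 19.62
position: [0.46, 0.3728, 0.0297]
orientation: [3.141, 0.062, -0.0]
contact_force: [0.4, -0.2, 1.0]
width: -0.0002
gripper_force: 0.6
```

servo_tool(plan=[[1,0,0,0.0005,0,0,0],[1,0,0,0.001,0,0,0],[1,0,0,0.0015,0,0,0],[1,0,0,0.0015,0,0,0],[1,0,0,0.0015,0,0,0]])

```text
time_s: 20.25
position: [0.46, 0.3728, 0.0282]
orientation: [3.141, 0.062, -0.0]
contact_force: [-0.1, 0.3, 0.8]
width: 0.0002
gripper_force: 0.6
```

```bash
python3 - <<'E'
from cell import bot
import cv2,numpy as np
c=bot.read_camera("top");cv2.imwrite("pics/t4.png",cv2.resize(c["pixels"][150:250,115:355,::-1],None,fx=3.3,fy=3.3,interpolation=cv2.INTER_CUBIC))
m=np.array([.4647,.2273]);u=np.array([-.0378,.9993]);v=np.array([.9993,.0378])
K=np.array([[c["fx"],0,c["cx"]],[0,c["fy"],c["cy"]],[0,0,1]])
for t in(.4,.45,.5,.55,.6):
    P=[list(m+(s*np.cos(t)+.02*np.sin(t))*u+b*v)+[.112+.02*np.cos(t)-s*np.sin(t)] for s,b in((-.175,.032),(-.175,-.032),(-.135,-.0485),(-.135,.0485),(.135,-.0485),(.175,-.032))]
    p=cv2.projectPoints(np.array(P),c["rvec"],c["tvec"],K,None)[0][:,0]
    print(t,((p-[115,150])*3.3).round(0).tolist(),"z_end",(.112+.02*np.cos(t)-.175*np.sin(t)).round(4))
E
```

```text
0.4 [[615.0, 77.0], [621.0, 164.0], [571.0, 193.0], [561.0, 63.0], [251.0, 228.0], [207.0, 213.0]] z_end 0.0623
0.45 [[609.0, 76.0], [616.0, 163.0], [566.0, 192.0], [557.0, 61.0], [255.0, 229.0], [212.0, 214.0]] z_end 0.0539
0.5 [[603.0, 74.0], [610.0, 162.0], [561.0, 191.0], [552.0, 60.0], [258.0, 230.0], [218.0, 215.0]] z_end 0.0457
0.55 [[597.0, 73.0], [604.0, 161.0], [556.0, 191.0], [546.0, 59.0], [263.0, 230.0], [224.0, 215.0]] z_end 0.0376
0.6 [[590.0, 71.0], [596.0, 160.0], [550.0, 190.0], [540.0, 58.0], [267.0, 231.0], [230.0, 216.0]] z_end 0.0297
```

View pics/t4.png

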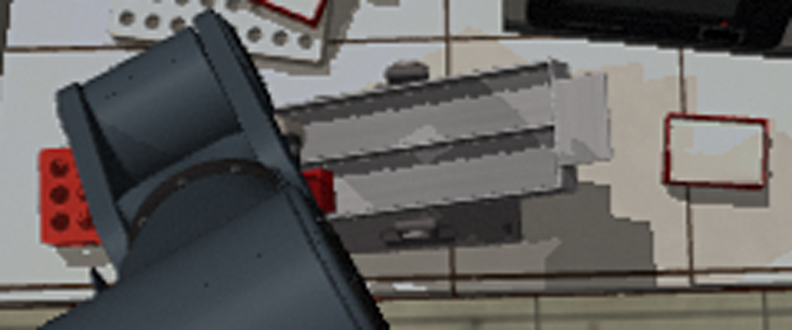

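The top view puts the raised tab's edge at (607,73) to (611,160), which gives a tilt of about 0.48. The TCP reads lower than the tab surface should be at that tilt, so I'll check with the scene view.

```bash
python3 - <<'E'
from cell import bot
import cv2,numpy as np
a=bot.read_camera("scene")["pixels"][:,:,::-1];w=bot.read_camera("wrist");print(w["mount"].round(3).tolist())
im=cv2.resize(a[210:290,140:240],(500,400),interpolation=cv2.INTER_CUBIC)
b=cv2.resize(w["pixels"][:,:,::-1],(300,225))
o=np.zeros((400,800,3),np.uint8);o[:,:500]=np.clip(im*1.6,0,255);o[:225,500:]=b
cv2.imwrite("pics/m5.png",o)
p=cv2.imread("pics/s3.png");q=cv2.resize(a[150:350,100:350],None,fx=3,fy=3)
print(np.abs(p.astype(int)-q)[:,380:].mean(), (np.abs(p.astype(int)-q).max(2)>60)[:,450:].sum())
E
```

```text
[[0.0, -0.958, -0.286, 0.074], [1.0, 0.0, -0.0, 0.0], [0.0, -0.286, 0.958, -0.176], [0.0, 0.0, 0.0, 1.0]]
3.4336156156156155 1210
```

View pics/m5.png

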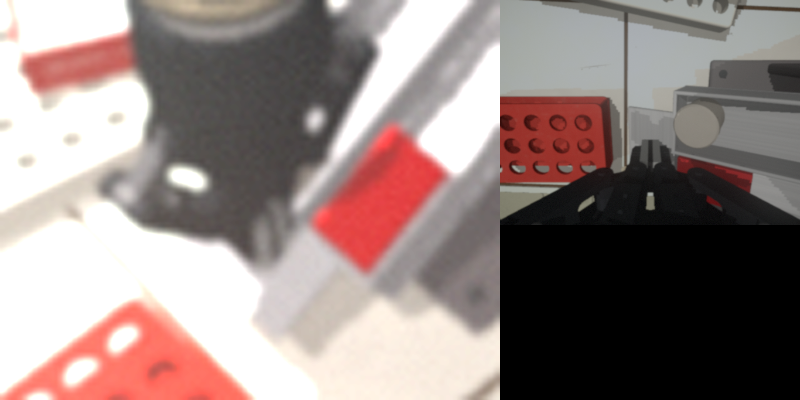

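servo_tool(plan=[[1,0,0,0.0005,0,0,0],[1,0,0,0.001,0,0,0],[1,0,0,0.0015,0,0,0],[1,0,0,0.0015,0,0,0],[1,0,0,0.0015,0,0,0]])

```text
time_s: 21.02
position: [0.4601, 0.3728, 0.0267]
orientation: [3.141, 0.062, -0.0]
contact_force: [-0.1, -0.5, 0.6]
width: -0.0001
gripper_force: 0.6
```

servo_tool(plan=[[1,0,0,0.0005,0,0,0],[1,0,0,0.001,0,0,0],[1,0,0,0.0015,0,0,0],[1,0,0,0.0015,0,0,0],[1,0,0,0.0015,0,0,0]])

```text
time_s: 21.65
position: [0.46, 0.3728, 0.0252]
orientation: [-3.141, -0.062, 0.0]
contact_force: [0.7, -0.0, 1.7]
width: -0.0001
gripper_force: 0.6
```

servo_tool(plan=[[1,0,0,0.0005,0,0,0],[1,0,0,0.001,0,0,0],[1,0,0,0.0015,0,0,0],[1,0,0,0.0015,0,0,0],[1,0,0,0.0015,0,0,0]])

```text
time_s: 22.28
position: [0.46, 0.3728, 0.0237]
orientation: [3.141, 0.062, -0.0]
contact_force: [0.5, -0.1, 0.8]
width: -0.0001
gripper_force: 0.6
```

servo_tool(plan=[[1,0,0,0.0005,0,0,0],[1,0,0,0.001,0,0,0],[1,0,0,0.0015,0,0,0],[1,0,0,0.0015,0,0,0],[1,0,0,0.0015,0,0,0]])

```text
time_s: 22.9
position: [0.46, 0.3728, 0.0222]
orientation: [-3.141, -0.062, 0.0]
contact_force: [-0.7, -0.5, 2.0]
width: -0.0002
gripper_force: 0.6
```

servo_tool(plan=[[1,0,0,0.0005,0,0,0],[1,0,0,0.001,0,0,0],[1,0,0,0.0015,0,0,0],[1,0,0,0.0015,0,0,0],[1,0,0,0.0015,0,0,0]])

```text
time_s: 23.52
position: [0.46, 0.3728, 0.0207]
orientation: [3.141, 0.062, -0.0]
contact_force: [0.3, -0.2, 1.0]
width: -0.0003
gripper_force: 0.6
```

```bash
python3 - <<'E'
from cell import bot
import cv2,numpy as np
c=bot.read_camera("top")["pixels"]
n=cv2.cvtColor(cv2.resize(c[150:250,115:355,::-1],None,fx=3.3,fy=3.3,interpolation=cv2.INTER_CUBIC),cv2.COLOR_BGR2GRAY)
o=cv2.imread("pics/t4.png",0)
for im in(o,n):
    g=np.gradient(cv2.GaussianBlur(im,(0,0),3)[85:150].astype(float).mean(0))
    print(g[545:640:5].round(1), "abs peak", 590+np.abs(g[590:630]).argmax())
E
```

```text
[-0.3  1.6  3.4  0.3  0.  -0.4 -0.2  0.1  0.2  0.   0.3 -0.2  0.   3.
  1.2 -0.1  0.   0.1  0.1] abs peak 611
[ 1.   3.6  0.8 -0.2 -0.5 -0.1  0.2  0.3  0.1  0.2 -0.1  0.2  3.1  1.3
 -0.1 -0.1  0.1  0.1  0.1] abs peak 605
```

servo_tool(plan=[[1,0,0,0.0005,0,0,0],[1,0,0,0.001,0,0,0],[1,0,0,0.0015,0,0,0],[1,0,0,0.0015,0,0,0],[1,0,0,0.0015,0,0,0]])

```text
time_s: 24.2
position: [0.46, 0.3728, 0.0192]
orientation: [3.141, 0.062, -0.0]
contact_force: [-0.2, -0.1, 1.5]
width: 0.0
gripper_force: 0.6
```

servo_tool(plan=[[1,0,0,0.0005,0,0,0],[1,0,0,0.001,0,0,0],[1,0,0,0.0015,0,0,0],[1,0,0,0.0015,0,0,0],[1,0,0,0.0015,0,0,0]])

```text
time_s: 24.82
position: [0.46, 0.3728, 0.0176]
orientation: [3.141, 0.062, -0.0]
contact_force: [0.0, -0.6, 0.9]
width: -0.0002
gripper_force: 0.6
```

servo_tool(plan=[[1,0,0,0.0005,0,0,0],[1,0,0,0.001,0,0,0],[1,0,0,0.0015,0,0,0],[1,0,0,0.0015,0,0,0],[1,0,0,0.0015,0,0,0]])

```text
time_s: 25.45
position: [0.46, 0.3728, 0.0162]
orientation: [-3.141, -0.062, 0.0]
contact_force: [0.2, -0.2, 1.0]
width: -0.0005
gripper_force: 0.7
```

servo_tool(plan=[[1,0,0,0.0005,0,0,0],[1,0,0,0.001,0,0,0],[1,0,0,0.0015,0,0,0],[1,0,0,0.0015,0,0,0],[1,0,0,0.0015,0,0,0]])

```text
time_s: 26.08
position: [0.4603, 0.3732, 0.0156]
orientation: [-3.14, -0.062, -0.001]
contact_force: [-0.8, -0.1, 6.7]
width: -0.0
gripper_force: 3.1
```

servo_tool(plan=[[1,0,0,0.0003,0,0,0],[1,0,0,0.0006,0,0,0],[1,0,0,0.0006,0,0,0],[1,0,0,0.0006,0,0,0],[1,0,0,0.0006,0,0,0]])

```text
time_s: 26.7
position: [0.4604, 0.3734, 0.0154]
orientation: [-3.14, -0.062, -0.002]
contact_force: [-1.4, 0.5, 9.8]
width: 0.0003
gripper_force: 4.1
```

Pressing steadily at 9.8 N; I'll hold it there and check the tin and carton.

servo_tool(plan=[[1,0,0,0,0,0,0],[1,0,0,0,0,0,0],[1,0,0,0,0,0,0],[1,0,0,0,0,0,0],[1,0,0,0,0,0,0]])

```text
time_s: 27.32
position: [0.4604, 0.3734, 0.0154]
orientation: [-3.14, -0.062, -0.002]
contact_force: [-1.1, 1.1, 9.8]
width: -0.0004
gripper_force: 4.1
```

servo_tool(plan=[[1,0,0,0,0,0,0],[1,0,0,0,0,0,0],[1,0,0,0,0,0,0],[1,0,0,0,0,0,0],[1,0,0,0,0,0,0]])

```text
time_s: 27.95
position: [0.4604, 0.3734, 0.0154]
orientation: [-3.14, -0.062, -0.002]
contact_force: [-2.1, 0.2, 8.9]
width: -0.0003
gripper_force: 4.1
```

```bash
python3 - <<'E'
from cell import bot
import cv2
w=bot.read_camera("wrist");cv2.imwrite("pics/w6.png",w["pixels"][:,:,::-1])
E
```

```text
(no output)
```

View pics/w6.png

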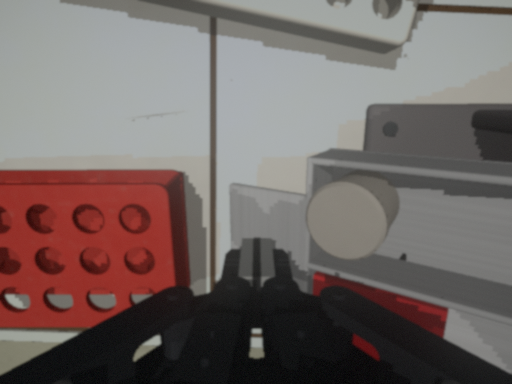

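The tin and carton are both against the end wall. Next I retreat straight up and check the oven clearance at the other end.

servo_tool(plan=[[1,0,0,-0.03,0,0,0],[1,0,0,-0.09,0,0,0],[1,0,0,-0.15,0,0,0],[1,0,0,-0.21,0,0,0],[1,0,0,-0.27,0,0,0]])

```text
time_s: 28.62
position: [0.4594, 0.3724, 0.2856]
orientation: [3.141, 0.062, -0.001]
contact_force: [1.1, -0.1, -0.0]
width: -0.0003
gripper_force: 0.0
```

```bash
python3 - <<'E'
import pickle
from h import ray
c=pickle.load(open("c0.pkl","rb"))["top"]
print("bottom",ray(c,(270,158),0)[:2],ray(c,(350,166),0)[:2])
for z in(.1,.15,.2,.25):print(z,ray(c,(276,115),z)[:2],ray(c,(365,123),z)[:2])
E
```

```text
bottom [0.58852664 0.14383983] [ 0.55962305 -0.08079551]
0.1 [0.68243508 0.12725338] [ 0.65386412 -0.10761521]
0.15 [0.66614695 0.12937898] [ 0.63871466 -0.09612915]
0.2 [0.64985883 0.13150459] [ 0.6235652  -0.08464308]
0.25 [0.6335707 0.1336302] [ 0.60841574 -0.07315702]
```

servo_tool(plan=[[1,-0.004,0.055,0,0,0,0],[1,-0.008,0.11,0,0,0,0],[1,-0.012,0.165,0,0,0,0],[1,-0.012,0.22,0,0,0,0],[1,-0.012,0.274,0,0,0,0]])

```text
time_s: 29.25
position: [0.4583, 0.0969, 0.2838]
orientation: [3.141, 0.063, -0.001]
contact_force: [0.6, -0.1, 0.6]
width: -0.0001
gripper_force: 0.0
```

servo_tool(plan=[[1,0,0,0.02,0,0,0],[1,0,0,0.04,0,0,0],[1,0,0,0.05,0,0,0],[1,0,0,0.055,0,0,0],[1,0,0,0.055,0,0,0]])

```text
time_s: 29.88
position: [0.4589, 0.0988, 0.2291]
orientation: [3.141, 0.063, -0.0]
contact_force: [-0.1, 0.3, 0.2]
width: 0.0004
gripper_force: 0.0
```

```bash
python3 p.py .4695 .0994 .2117
python3 - <<'E'
from cell import bot
import cv2,numpy as np
a=bot.read_camera("scene")["pixels"][100:250,180:330,::-1];w=bot.read_camera("wrist")["pixels"][:,:,::-1]
o=np.hstack([cv2.resize(a,(384,384)),cv2.resize(w,(400,384))]);cv2.imwrite("pics/m7.png",o)
E
```

```text
[0.4589 0.0988 0.2291] [[0.999, 0.04, -0.0], [0.04, -0.999, -0.0], [-0.0, 0.0, -1.0]] [-0.1  0.3  0.2] [-0.03  0.28  1.77 -0.    1.09  1.5 ] shift [ 0.0106 -0.0002  0.0174]
```

View pics/m7.png

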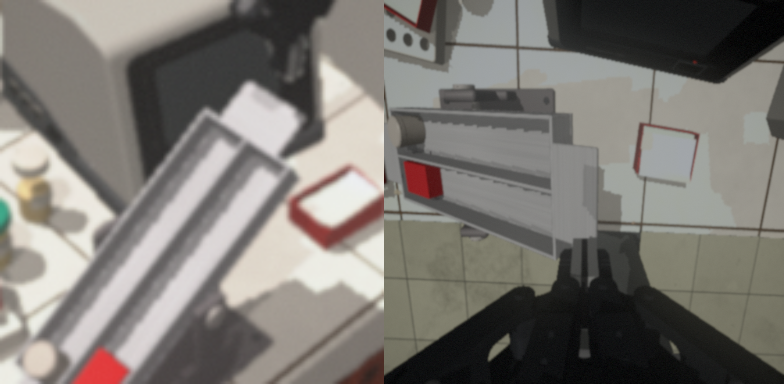

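Left half: the fingers are over the raised tab, with the tin at (40,360) and the carton at (100,368) still home. Pushing down along the arc.

servo_tool(plan=[[1,0,0,0.017,0,0,0],[1,0,0,0.034,0,0,0],[1,0,0.001,0.041,0,0,0],[1,0,0.003,0.048,0,0,0],[1,0,0.005,0.055,0,0,0]])

```text
time_s: 30.6
position: [0.4602, 0.0933, 0.1746]
orientation: [3.141, 0.062, 0.004]
contact_force: [0.9, -0.7, 3.3]
width: 0.0002
gripper_force: 1.5
```

servo_tool(plan=[[1,0,0.003,0.008,0,0,0],[1,0,0.006,0.016,0,0,0],[1,0,0.009,0.024,0,0,0],[1,0,0.012,0.032,0,0,0],[1,0,0.014,0.04,0,0,0]])

```text
time_s: 31.22
position: [0.4596, 0.0792, 0.1335]
orientation: [3.141, 0.062, -0.0]
contact_force: [0.2, -1.3, 3.7]
width: 0.0
gripper_force: 1.6
```

servo_tool(plan=[[1,0,0.001,0.007,0,0,0],[1,0,0.001,0.014,0,0,0],[1,0,0.002,0.021,0,0,0],[1,0,0.002,0.027,0,0,0],[1,0,0.002,0.027,0,0,0]])

```text
time_s: 31.85
position: [0.459, 0.0779, 0.1064]
orientation: [-3.14, -0.061, 0.003]
contact_force: [-0.3, -0.1, -0.4]
width: -0.0
gripper_force: 0.0
```

```bash
python3 - <<'E'
from cell import bot
import cv2,numpy as np,pickle
c=bot.read_camera("top");o=pickle.load(open("c0.pkl","rb"))["top"]
f=lambda im:cv2.resize(im[165:240,115:355,::-1],None,fx=3.3,fy=3.3,interpolation=cv2.INTER_CUBIC)
cv2.imwrite("pics/t8.png",np.vstack([f(o["pixels"]),f(c["pixels"])]))
K=np.array([[c["fx"],0,c["cx"]],[0,c["fy"],c["cy"]],[0,0,1]])
m=np.array([.4647,.2273]);u=np.array([-.0378,.9993]);v=np.array([.9993,.0378])
for t in(-.1,0,.1):
    P=[list(m+(s*np.cos(t)+.02*np.sin(t))*u+b*v)+[.112+.02*np.cos(t)-s*np.sin(t)] for s,b in((.175,.032),(.175,-.032),(.135,.0485),(.135,-.0485))]
    p=cv2.projectPoints(np.array(P),c["rvec"],c["tvec"],K,None)[0][:,0]
    print(t,((p-[115,165])*3.3).round(1).tolist())
E
```

```text
-0.1 [[181.6, 66.8], [184.2, 150.3], [233.8, 43.3], [238.4, 169.5]]
0 [[182.0, 70.9], [184.5, 153.3], [232.9, 46.8], [237.5, 171.6]]
0.1 [[184.6, 74.9], [187.1, 156.1], [233.8, 50.1], [238.3, 173.6]]
```

View pics/t8.png

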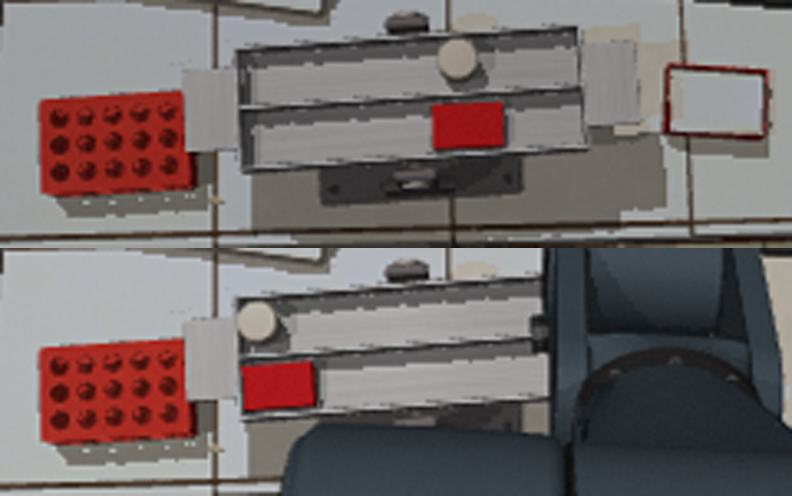

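Bottom half: the tin (257,320) and carton (280,385) are home at the rack end and the pan looks about level. I'll measure the residual tilt from the sub-pixel shift of the rack-end tab.

```bash
cat >lev.py <<'E'
from cell import bot
import cv2,numpy as np,pickle
d=pickle.load(open("c0.pkl","rb"))
m=np.array([.4647,.2273]);u=np.array([-.0378,.9993]);v=np.array([.9993,.0378])
for n in("top","scene"):
    o=d[n];c=bot.read_camera(n);K=np.array([[c["fx"],0,c["cx"]],[0,c["fy"],c["cy"]],[0,0,1]])
    def pr(t):
        P=[list(m+(s*np.cos(t)+.02*np.sin(t))*u+b*v)+[.112+.02*np.cos(t)-s*np.sin(t)] for s in(.140,.175) for b in(.032,-.032)]
        return cv2.projectPoints(np.array(P),c["rvec"],c["tvec"],K,None)[0][:,0]
    p=pr(0);x0,y0=(p.min(0)-4).astype(int);x1,y1=(p.max(0)+5).astype(int)
    if n=="top":x1=int(p[0,0]) # keep off the contents
    g=lambda im:cv2.GaussianBlur(cv2.cvtColor(im[y0:y1,x0:x1],cv2.COLOR_RGB2GRAY),(0,0),.8).astype(np.float32)
    cc,W=cv2.findTransformECC(g(o["pixels"]),g(c["pixels"]),np.eye(2,3,dtype=np.float32),cv2.MOTION_TRANSLATION)
    k=(pr(.05)-pr(-.05)).mean(0)/.1
    print(n,"cc",round(cc,3),"shift",W[:,2],"px/rad",k,"tilt",W[:,2]@k/(k@k))
E
python3 lev.py
```

```text
top cc 0.996 shift [0.05852762 0.13721654] px/rad [2.52308426 9.52239968] tilt 0.014986295484670096
scene cc 0.801 shift [-1.1882104  0.5624647] px/rad [-0.91785365 54.24013739] tilt 0.010737525898117047
```

servo_tool(plan=[[1,0,0,-0.02,0,0,0],[1,0,0,-0.06,0,0,0],[1,0,0,-0.1,0,0,0],[1,0,0,-0.14,0,0,0],[1,0,0,-0.14,0,0,0]])

```text
time_s: 32.62
position: [0.4619, 0.0777, 0.2502]
orientation: [3.141, 0.062, 0.012]
contact_force: [0.1, -0.0, 0.3]
width: 0.0
gripper_force: 0.0
```

```bash
python3 lev.py; python3 - <<'E'
from cell import bot
import cv2,numpy as np,pickle
o=pickle.load(open("c0.pkl","rb"))["scene"]["pixels"];c=bot.read_camera("scene")["pixels"]
f=lambda im:cv2.resize(im[150:270,160:270,::-1],None,fx=3.6,fy=3.6,interpolation=cv2.INTER_CUBIC)
cv2.imwrite("pics/s9.png",np.hstack([f(o),f(c)]))
E
```

```text
top cc 0.996 shift [0.06553252 0.13496871] px/rad [2.52308426 9.52239968] tilt 0.014947850983348334
scene cc 0.802 shift [-1.2187244   0.57338727] px/rad [-0.91785365 54.24013739] tilt 0.010948359353552123
```

View pics/s9.png

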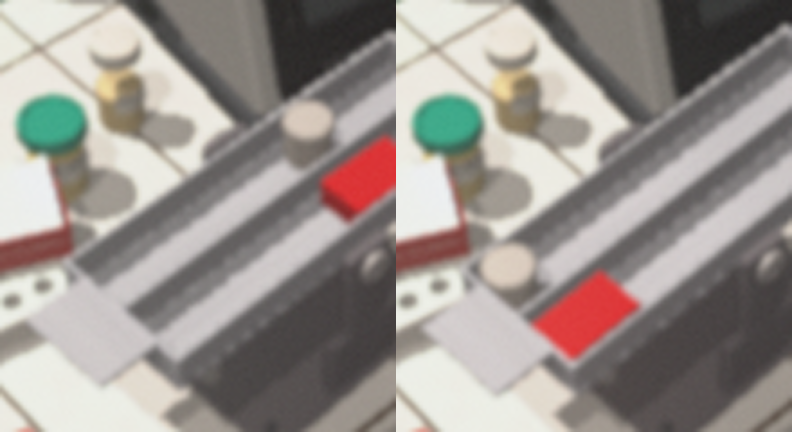

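The tab's lower corner moved about 8 px between the two halves, (103,385) to (498−396,393). That is a tilt of about +0.04, so I'll push about 4 mm further for margin.

servo_tool(plan=[[1,0,0,0.05,0,0,0],[1,0,0,0.1,0,0,0],[1,0,0,0.13,0,0,0],[1,0,0,0.135,0,0,0],[1,0,0,0.138,0,0,0]])

```text
time_s: 33.4
position: [0.4597, 0.0776, 0.1088]
orientation: [-3.141, -0.062, 0.001]
contact_force: [-0.1, -0.6, 1.3]
width: -0.0002
gripper_force: 0.0
```

servo_tool(plan=[[1,0,0,0.002,0,0,0],[1,0,0,0.004,0,0,0],[1,0,0,0.006,0,0,0],[1,0,0,0.006,0,0,0],[1,0,0,0.006,0,0,0]])

```text
time_s: 34.02
position: [0.4605, 0.0773, 0.1035]
orientation: [3.141, 0.062, 0.003]
contact_force: [1.0, -1.7, 3.2]
width: 0.0001
gripper_force: 1.6
```

servo_tool(plan=[[1,0,0,-0.02,0,0,0],[1,0,0,-0.06,0,0,0],[1,0,0,-0.1,0,0,0],[1,0,0,-0.14,0,0,0],[1,0,0,-0.14,0,0,0]])

```text
time_s: 34.65
position: [0.4616, 0.0778, 0.2458]
orientation: [-3.141, -0.062, -0.01]
contact_force: [-0.2, -0.2, -0.1]
width: 0.0003
gripper_force: 0.0
```

```bash
python3 lev.py; python3 - <<'E'
import cv2,numpy as np,pickle
from cell import bot
o=pickle.load(open("c0.pkl","rb"))["scene"]["pixels"];c=bot.read_camera("scene")["pixels"]
p=cv2.imread("pics/s9.png")
f=lambda im:cv2.resize(im[150:270,160:270,::-1],None,fx=3.6,fy=3.6,interpolation=cv2.INTER_CUBIC)
A,B,C=[cv2.GaussianBlur(cv2.cvtColor(i,cv2.COLOR_BGR2GRAY),(0,0),2).astype(int) for i in(p[:,:396],p[:,396:],f(c))]
# lower tab edge along columns: strongest drop
for x in(60,70,80,90):
    print(x,[int(340+np.abs(np.diff(I[340:410,x])).argmax()) for I in(A,B,C)],[int(270+np.abs(np.diff(I[270:330,x])).argmax()) for I in(A,B,C)])
E
```

```text
top cc 0.998 shift [0.03839235 0.07688535] px/rad [2.52308426 9.52239968] tilt 0.008542690093415222
scene cc 0.732 shift [-0.5823185  0.3978453] px/rad [-0.91785365 54.24013739] tilt 0.007514409431130668
60 [350, 360, 358] [270, 270, 270]
70 [363, 368, 363] [281, 289, 286]
80 [369, 378, 376] [270, 275, 271]
90 [375, 386, 384] [276, 275, 274]
```

```bash
python3 -c "
from cell import bot
print(bot.sign_off())"
```

```text
the job is handed in; nothing more can be done
None
```

The job is handed in, with no verdict returned: the tin and carton slid home to the rack end while I held the pan on its stop at about 10 N, then I levelled it to about 0.03 rad by camera and let go, touching neither rack nor slide box.

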